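Dock the case tray and show the prepared quadrant model to the inspection camera

TASK

Slide the aluminium case tray, with both plaster models standing in it, along the bench all the way into the slotted steel holder. Then take out only the model that has a tooth ground down to a short stump, and hold it up in front of the inspection camera: teeth up, bowed cheek side square to the lens, with the middle of that side on the lens axis 140 mm from the glass. Finish while still holding it there, still, leaving the tray home with the other model standing in it, and without disturbing the camera or the other things on the bench.

Things in the scene. Friction and masses are not known exactly. Their poses are not given: they have to be found in the camera images.
- tray: Loose open aluminium case tray, 0.26 kg, 120 mm (x) by 150 mm (y), walls 3 mm thick, 20 mm high, floor 3 mm thick. Origin: centre of its underside, z up. Its +y end enters the holder first; a grey upright grip tab sticks out of its -y end. It slides easily, flat on the bench.
- tray_tab (a point): Middle of the tray's grey grip tab, 98 mm from the tray's origin along -y, 30 mm above the underside. The tab is an upright plate 12 mm thick (tray x), reaching from y = -75 to -117 mm and from 12 to 48 mm above the underside. Axes are the tray's.
- dock: Fixed slotted steel holder, no floor. Tray slides in along its +y. Origin: on the bench, where the tray's origin lies when home against the end stop, axes parallel. Slot 126 mm wide, side walls 28 mm high; lips 25 mm above the bench overhang the tray walls, reaching 6 mm in. Mouth at y = -75 mm, flared guides 32 mm before it, 160 mm wide. End stop at y = +75 mm, 31 mm high.
- prep_model: Loose plaster half-jaw model with a stump: base 50 (y) x 18 x 20 mm high, 55 g, in the tray at its x = +28 or -28 mm, yaw close to the tray's. Four tooth places along y, 31 mm high; the third (y = +6 mm) is a narrow stump 5 mm tall. Origin: centre of underside, z up. +x: bowed cheek side, 11.5 mm out; -x: flat, 9 mm. Flat ends at y = +-25 mm: grip there, keeping the cheek side in view.
- prep_cheek (a point): Middle of the cheek side of the stump model: 11.5 mm along its +x, 15 mm above its underside. Axes are the model's.
- full_model: The other loose plaster quadrant model: same shape, size and axes, but all four teeth whole. It stays in the tray.
- cam_lens (a point): Centre of the front glass of the inspection camera: black barrel 34 mm across, 20 mm long, on a white head 60 x 50 x 44 mm, on a post with steel foot. Axes of the head: it looks along -x (towards the robot's side, downwards by 0.35 to 0.70 rad), y level, z the camera's up. The head turns if pushed: do not push it.
- cam_focus (a point): Point on the lens axis 140 mm before the glass (nothing there), 0.17 to 0.24 m above the bench; axes as cam_lens. Presented well, prep_cheek is here and the stump model's x, y, z point along this frame's x, y, z: cheek side to the lens, long axis level, the model leaning back as far as the camera looks down.
- jar_a: Bystander: small white jar, 52 mm across, 45 mm tall; origin under its centre.
- jar_b: Bystander: clear jar with white cap, 60 mm across, 60 mm tall; origin under its centre.
- palette: Bystander: white ceramic shade palette with eight brown wells, 90 x 130 x 12 mm, origin under its centre.
- arch: Bystander: whole plaster horseshoe jaw model, 55 x 62 x 27 mm, lying on the bench, origin under its centre.
- case: Bystander: closed blue plastic case, 100 x 130 x 45 mm; origin under its centre.
- knife: Bystander: flat spatula lying on the bench, 170 mm long.
- cup: Bystander: white mixing cup, 60 mm across, 55 mm tall; origin under its centre.
Mind the look-alikes: they are no part of the job. What is shaped like the prep_model but orange is not meant.

How it is judged:
By the outcome, as a careful person would: the job done as asked, in the order asked, and still so for the second after the job is handed in, while the arm keeps its last pose, push and grip.
It also fails if it takes over 61 s, if anything falls off the work surface, if the arm or the gripper's body presses on something with over 40 N, if the wrist force passes 120 N, or if a joint passes its speed limit or range.

ROBOT

A 7-joint arm with a two-finger parallel gripper is mounted at the origin on the work surface. World frame = base frame: x ahead of the robot, y to its left, z up, the work surface at z = 0. Lengths are in m, angles in rad, forces in N, time in s.
With the tool pointing down it reaches from about 0.4 to 0.875 m from the base axis. Payload 6.5 kg.
Tool frame: the origin (TCP) lies at the very end of the fingers, on their centre line; the grasp point (between the pads) lies 19 mm behind it; z points along the fingers, y is the line along which they close (so a half turn about z gives the same grasp; the last joint's range is limited). The gripper opens to 88 mm and grips with 3 to 60 N. Pads are 18 mm wide; open, the fingers measure 123 mm over their backs; the gripper's body (75 mm by 187 mm) begins 45 mm behind the grasp point.
Start: joints at [1.206, 0.536, -0.004, 1.538, 0.003, 1.067, -0.071], TCP at [0.191, -0.621, 0.239] pointing down, gripper open.
Joint ranges: [-2.7, 2.7], [-0.37, 2.16], [-1.27, 1.26], [0.24, 2.4], [-1.31, 4.45], [0.19, 1.91], [-2.76, 2.76]. Speed limits (rad/s): [2.39, 2.39, 3.14, 3.14, 3.14, 3.14, 3.14].

INTERFACE

Orientations are given as [roll, pitch, yaw] about the fixed x, y, z axes, in that order (R = Rz(yaw) Ry(pitch) Rx(roll)).
In Python, from workcell import robot gives the robot as it stands.
- The arm moves only by the tool apply_moves, never from a script. Its argument "targets" is a list of rows, each a list of 7 numbers: the shift along the world's x, y, z in m, then the turn, a rotation vector about the world's x, y, z in rad, then the gripper command: -1 is shut, 1 is fully open, values between are in proportion. A call has 1 to 12 rows; each row is the pose to reach, as a shift and turn from the pose commanded when the call began; what a row does not reach only later rows make up. A row lasts 1/12 s, in which the tool goes at most 41.7 mm and 7.16 degrees, less where a joint would pass 70% of its speed; a pose out of reach is approached as far as the arm can. A call with a gripper value outside its range is refused whole. The fingers move at their own pace and stop on an object; "grip_force" is the grip in N (left out, the last holds). Time passes only in rows, so rows that repeat a pose let the fingers close. It gives the time, the measured TCP pose, the force, the opening and the grip force at its end, in the units of the state.
- robot.state(): the state, without advancing time (a new reading comes with each control period).
- robot.capture(name): name is "scene" or "top"; returns a dict with "image" (384x512x3 uint8, blue, green, red), "fx", "fy", "cx", "cy" (pixels), "position" and "rotation" of the camera in the world. Camera axes: x right, y up, looking along -z (the intrinsics and any distortion apply to the point x, -y, -z); pixel columns grow to the right and rows downward; lengths in m; the calibration is good to about 2 mm. A picture is of the moment at which its call begins. There is no depth.
- robot.close_job(): hands the job in; it is judged then, once.
The state is a dict: "time_s": time; "q": joint angles; "joint_vel": joint speeds; "tau": joint torques, N m; "tcp_pos": TCP position; "tool_rot": TCP orientation; "force": force on the tool from outside, world axes, zero at the start; "wrist_torque": the same for the moment, N m; "gripper_width": opening from 0.0 (shut) to 1.0 (fully open); "finger_force": force on a finger pad.
Only numpy, scipy, OpenCV 4.12 (cv2) and the standard library are available. Lean on these libraries where they do the work, as an engineer would, in place of code of your own. Each camera call takes 0.05 s, during which the arm holds its last target. There are 200 camera calls.

## Working session

There is one attempt and no reset: what is moved stays moved. The work goes in short steps, Python scripts to look and compute and a tool call to move; the robot and the scene stay as the last step left them, time stands still between calls to the robot, and variables do not carry over. Pictures are saved under pics/ and viewed, at most 10 in all, crops included, and the job is handed in when it is done.

Besides the shell and the picture viewer there is one more tool, called as name(argument=value, ...) on one line, values as JSON. apply_moves: Moves the arm, as the interface text tells. Its arguments: {"type":"object","properties":{"targets":{"type":"array","items":{"type":"array","items":{"type":"number"}}},"grip_force":{"type":"number"}},"required":["targets"]}

```bash
mkdir -p pics; ls
cat > h.py <<'E'
import numpy as np, cv2, json
from workcell import robot
def cap(n,save=None):
    c=robot.capture(n)
    if save: cv2.imwrite(save,c["image"])
    return c
def ray(c,u,v):
    d=np.array([(u-c["cx"])/c["fx"],-(v-c["cy"])/c["fy"],-1.0])
    return np.array(c["position"]),np.array(c["rotation"])@d
def onz(c,u,v,z):
    p,d=ray(c,u,v); return p+d*(z-p[2])/d[2]
def proj(c,P):
    q=np.array(c["rotation"]).T@(np.array(P)-np.array(c["position"]))
    return np.array([c["cx"]+c["fx"]*q[0]/-q[2], c["cy"]-c["fy"]*q[1]/-q[2]])
def tri(rs):
    A=np.zeros((3,3));b=np.zeros(3)
    for p,d in rs:
        d=d/np.linalg.norm(d);M=np.eye(3)-np.outer(d,d);A+=M;b+=M@p
    return np.linalg.solve(A,b)
E
python3 - <<'E'
from h import *
a=cap("scene","pics/s0.png");b=cap("top","pics/t0.png")
for c in(a,b): print({k:np.round(v,3).tolist() for k,v in c.items() if k!="image"})
cv2.imwrite("pics/both.png",np.hstack([a["image"],b["image"]]))
print(robot.state())
E
```

```text
pics
{'fx': 430.199, 'fy': 430.199, 'cx': 250.131, 'cy': 202.599, 'position': [1.071, -0.887, 0.874], 'rotation': [0.971, -0.008, 0.531]}
{'fx': 497.958, 'fy': 497.958, 'cx': 255.386, 'cy': 194.953, 'position': [0.317, 0.013, 1.536], 'rotation': [0.166, 0.014, -1.594]}
{'time_s': 0.1, 'q': array([ 1.20579378,  0.53709588, -0.00445976,  1.53873919,  0.00263354,
        1.06729455, -0.07117881]), 'joint_vel': array([ 1.13506815e-03, -2.52272962e-03, -2.76263213e-04, -2.60721208e-03,
        8.78877086e-04,  5.26756236e-05, -1.18014720e-04]), 'tau': array([ 2.17267596e-03, -5.72086751e+01,  9.93939042e-01, -2.52230233e+01,
       -5.61294705e-02,  1.35304846e-02,  2.80692768e-05]), 'tcp_pos': array([ 0.19117773, -0.62068649,  0.23793665]), 'tool_rot': array([-3.14006702e+00,  1.31805763e-04,  2.98929842e-01]), 'force': array([0.84021844, 0.08682018, 0.52666742]), 'wrist_torque': array([-0.05632447,  0.01007445,  0.00027079]), 'finger_force': 0.0, 'gripper_width': 1.0001558332425988}
```

View pics/s0.png

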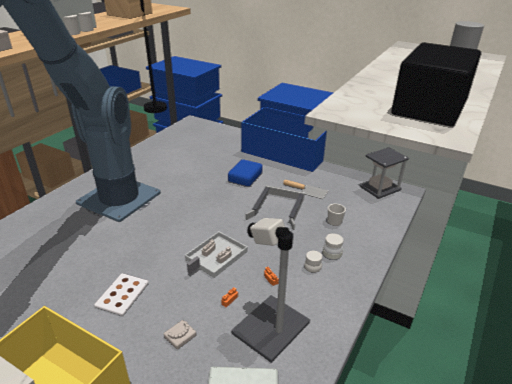

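View pics/t0.png

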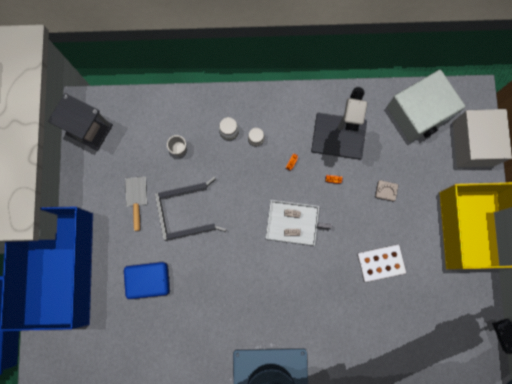

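The scene view shows the tray at (217,253) with two models in it, the holder at (277,205) and the camera head at (270,232). In the top view the tray is at (293,222), the holder at (190,212) and the head at (355,112). The orange look-alikes are at (292,161) and (334,180).

I'll enlarge the models, tray, dock and camera next.

```bash
sed -i 's/^import numpy.*/&\nfrom scipy.spatial.transform import Rotation as Rot/; s/    return c$/    c["rotation"]=Rot.from_euler("xyz",c["rotation"]).as_matrix(); return c/' h.py
python3 - <<'E'
import cv2,numpy as np
a=cv2.imread("pics/s0.png");b=cv2.imread("pics/t0.png")
def z(i,x,y,w,h,k): return cv2.resize(i[y:y+h,x:x+w],None,fx=k,fy=k,interpolation=cv2.INTER_CUBIC)
# scene: tray 180..250 x 228..278
cv2.imwrite("pics/c1.png",np.vstack([z(a,180,228,70,50,11)[:, :770],z(a,240,215,70,45,5)[:, :350] if 0 else np.zeros((1,770,3),np.uint8)]))
cv2.imwrite("pics/c2.png",z(b,150,170,185,75,4))
top=np.hstack([z(a,240,215,60,45,6),z(b,330,80,60,45,6)])
cv2.imwrite("pics/c3.png",top)
E
```

```text
(no output)
```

View pics/c1.png

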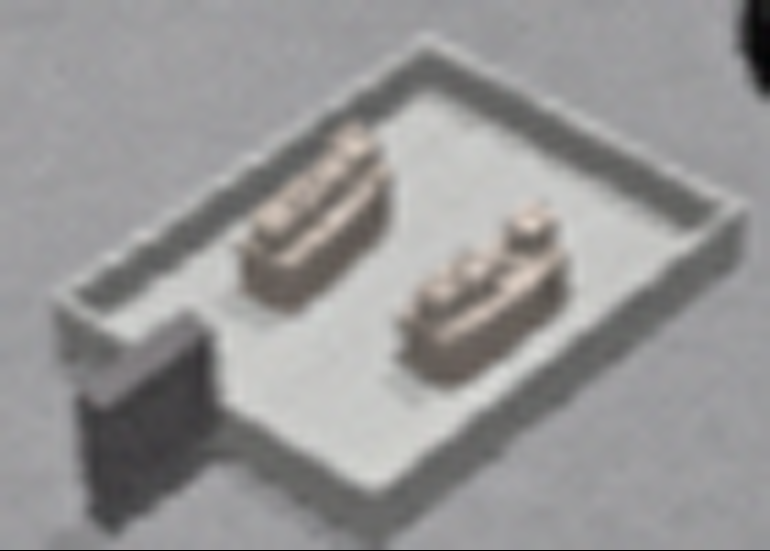

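View pics/c2.png

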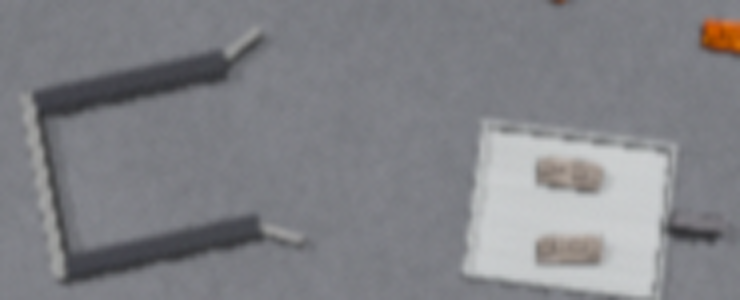

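View pics/c3.png

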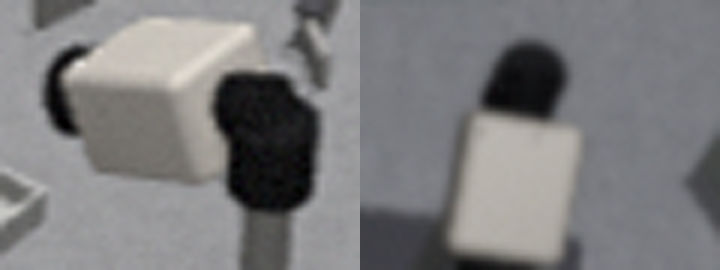

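I've got two candidate plaster models.
- **A:** scene ≈(224,253), top ≈(292,213). It has a clear gap at the third tooth from the tab end, with the far tooth standing alone.
- **B:** scene ≈(209,247), top ≈(292,232). Its tooth row is continuous.

A is the stump model; the crop confirms it, and it's on the +x side of the tray. The two orange ones are excluded. In the head crop, the barrel is at the robot side, scene ≈(250,230).

Next I'll measure numerically.

```bash
cat > m.py <<'E'
from h import *
def comps(mask,amin=20):
    n,l,s,ce=cv2.connectedComponentsWithStats(mask.astype(np.uint8))
    return [(i,s[i],ce[i],l==i) for i in range(1,n) if s[i][4]>=amin]
def corners(m):
    cs,_=cv2.findContours(m.astype(np.uint8),cv2.RETR_EXTERNAL,cv2.CHAIN_APPROX_NONE)
    c=max(cs,key=cv2.contourArea); return cv2.minAreaRect(c)
E
python3 - <<'E'
from m import *
a=cap("scene");b=cap("top")
I=b["image"].astype(int); g=I.mean(2)
sub=np.zeros(g.shape,bool); sub[190:250,255:325]=1
m=(g>150)&sub
for i,s,c,mm in comps(m): 
    r=corners(mm); print("tray",s,r)
    for p in cv2.boxPoints(r): print(p,onz(b,*p,0.02).round(4))
# tab
for th in (75,85,95):
  t=np.zeros(g.shape,bool);t[218:240,316:334]=1
  for i,s,c,mm in comps((g<th)&t,5): print("tab",th,s,c,onz(b,*c,0.045).round(4))
# models (brownish: R-B)
d=I[:,:,2]-I[:,:,0]
for i,s,c,mm in comps((d>12)&sub,15): print("model",s,c,onz(b,*c,0.025).round(4),corners(mm))
for th in (75,85,92):
  sd=np.zeros(g.shape,bool); sd[170:245,150:218]=1
  for i,s,c,mm in comps((g<th)&sd,40):
    r=corners(mm); print("dock",th,s,r)
    for p in cv2.boxPoints(r): print("   ",p.round(1),onz(b,*p,0.028).round(4))
np.set_printoptions(linewidth=250)
print(g[200:212,150:222:1].astype(int)[::3])
# head
h=np.zeros(g.shape,bool);h[90:135,335:375]=1
for i,s,c,mm in comps((g>140)&h,40): print("headtop",s,c,corners(mm))
E
```

```text
tray [ 266  200   53   45 1670] ((292.30352783203125, 221.97381591796875), (49.49530792236328, 39.51694869995117), 7.594643592834473)
[265.1616  238.28822] [0.4364 0.0018 0.02  ]
[270.3843  199.11794] [ 0.5566 -0.0175  0.02  ]
[319.44547 205.65941] [ 0.5324 -0.1674  0.02  ]
[314.22275 244.8297 ] [ 0.413  -0.1463  0.02  ]
tab 75 [317 227  12   3  24] [322.70833333 228.04166667] [ 0.4609 -0.1712  0.045 ]
tab 85 [317 226  13   5  32] [322.46875 228.03125] [ 0.461  -0.1705  0.045 ]
tab 95 [317 226  13   5  43] [322.86046512 228.        ] [ 0.461  -0.1717  0.045 ]
model [285 210  15   7  88] [291.93181818 212.89772727] [ 0.5115 -0.082   0.025 ] ((292.0, 213.0), (6.0, 14.0), 90.0)
model [285 229  15   6  81] [292.25925926 231.71604938] [ 0.4539 -0.0809  0.025 ] ((292.0, 231.5), (5.0, 14.0), 90.0)
dock 75 [159 184  49  17 288] ((183.08438110351562, 191.21292114257812), (6.659497261047363, 48.9495735168457), 76.90811157226562)
    [158.5 193.5] [0.5816 0.3267 0.028 ]
    [206.2 182.4] [0.6125 0.1794 0.028 ]
    [207.7 188.9] [0.5921 0.1749 0.028 ]
    [160. 200.] [0.5612 0.3219 0.028 ]
dock 
[... 1778 characters left out ...]
79  89 106 113 123 126 129 130 131 132 133 130 126 126 128 128 129 130 128 128 125 127 126 128 128 127 122 123 125 128 127 124 126 126 125 125 125 124 123 125 126 124 125 127 128 126 128 127 129 128
  128 128 129 130 130 130 131 131 130 130 127]
 [124 124 127 129 129 128 127 129 148 154 139  86  76 101 110 114 121 126 127 127 127 129 130 130 129 127 128 130 131 130 128 128 127 127 128 128 126 126 126 126 124 126 127 127 127 125 125 127 125 126 127 127 126 125 126 128 130 126 126 124 123
  128 127 129 128 127 128 131 132 129 129 128]]
headtop [346  99  21  24 397] [355.82367758 110.71788413] ((355.87200927734375, 110.70399475097656), (18.24631690979004, 22.360681533813477), 10.30484676361084)
```

Run:
```python
from m import *
a=cv2.imread("pics/s0.png");b=cv2.imread("pics/t0.png")
def z(i,x,y,w,h,k): return cv2.resize(i[y:y+h,x:x+w],None,fx=k,fy=k,interpolation=cv2.INTER_CUBIC)
def st(i): 
    f=i.astype(float); return np.clip(255*(f/255)**0.6,0,255).astype(np.uint8)
cv2.imwrite("pics/c4.png",np.hstack([st(z(a,242,212,50,50,8)),st(z(b,332,86,50,50,8))]))
g=b.mean(2)
# stop strip
P=[]
for r in range(196,235):
    u0=155.5+ (r-194)*0.22
    us=np.arange(int(u0)-4,int(u0)+6); w=np.clip(g[r,us]-132,0,None)
    P.append((r,(w*us).sum()/w.sum(),(w>8).sum()))
P=np.array(P);k=np.polyfit(P[:,0],P[:,1],1);print("strip",k,np.std(np.polyval(k,P[:,0])-P[:,1]),P[:,2].mean())
```

```text
strip [  0.18870424 119.26727683] 0.28632540851421884 2.5128205128205128
```

View pics/c4.png

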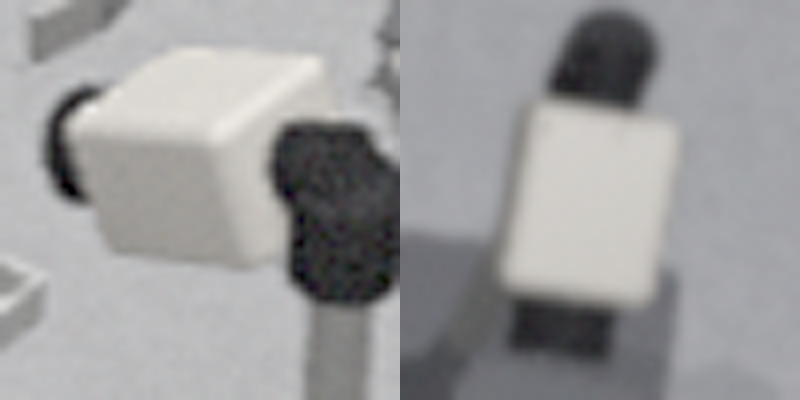

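The two crops show the head clearly. In the scene crop the box corners are front-near (75,138), front-far (178,48), rear-far (325,55), rear-near (212,140), and at the bottom (112,250) and (245,270). In the top crop the white outline is (530,98), (682,118), (655,308), (500,288), and the barrel end is centred near (562,355).

```bash
cat > head.py <<'E'
from m import *
from scipy.optimize import least_squares
a=cap("scene");b=cap("top")
f=lambda X,Y,x0,y0:np.array([x0+(X+.5)/8-.5,y0+(Y+.5)/8-.5])
S={"A":(75,138),"B":(178,48),"C":(325,55),"D":(212,140),"E":(112,250),"F":(245,270)}
T={"A":(255,308),"B":(100,288),"C":(130,98),"D":(282,118)}
L=dict(A=(-30,-25,22),B=(-30,25,22),C=(30,25,22),D=(30,-25,22),E=(-30,-25,-22),F=(30,-25,-22))
obs=[(a,np.array(L[k])/1000.,f(*v,242,212),"s"+k) for k,v in S.items()]+[(b,np.array(L[k])/1000.,f(*v,332,86),"t"+k) for k,v in T.items()]
def Rm(yaw,p): # x axis: horizontal heading yaw, up by p
    return Rot.from_euler("z",yaw).as_matrix()@Rot.from_euler("y",-p).as_matrix()
def res(q):
    R=Rm(q[3],q[4]); return np.concatenate([proj(c,q[:3]+R@(l*0.985))-o for c,l,o,_ in obs])
s=least_squares(res,[.75,-.25,.27,0,.5],loss="soft_l1")
q=s.x;R=Rm(q[3],q[4]);print("head",q.round(4)); r=res(q).reshape(-1,2)
for o,e in zip(obs,r):print(o[3],e.round(2))
C0=q[:3];lens=C0-R[:,0]*.05;foc=C0-R[:,0]*.19
print("lens",lens.round(4),"focus",foc.round(4))
for k in range(6):
  pass
for n,c,x0,y0 in(("s",a,242,212),("t",b,332,86)):
    p=proj(c,lens); 
    print(n,"lens crop px",((p+.5-[x0,y0])*8-.5).round(0), [((proj(c,lens+R@np.array([0,.017*np.cos(t),.017*np.sin(t)]))+.5-[x0,y0])*8).round(0).tolist() for t in np.arange(0,6.28,1.5708)])
E
python3 head.py
python3 - <<'E'
from m import *
b=cap("top")
for r in (196,234): print(onz(b,.1887*r+119.267,r,.031).round(4))
print(onz(b,186.67,211.73,.028).round(4), onz(b,292.30,221.97,.02).round(4))
E
```

```text
head [ 0.7396 -0.2357  0.2992 -0.1871  0.4413]
sA [-2.24 -1.17]
sB [-0.51 -0.02]
sC [ 0.74 -0.53]
sD [ 0.23 -0.54]
sE [-0.61  2.52]
sF [2.4  1.73]
tA [-0.71 -0.05]
tB [-0.46 -0.49]
tC [0.24 0.08]
tD [0.62 0.52]
lens [ 0.6952 -0.2273  0.2778] focus [ 0.5708 -0.2038  0.218 ]
s lens crop px [ 90. 155.] [[130.0, 128.0], [71.0, 101.0], [50.0, 184.0], [109.0, 209.0]]
t lens crop px [153. 349.] [[102.0, 342.0], [159.0, 357.0], [206.0, 358.0], [149.0, 343.0]]
[0.5735 0.3329 0.031 ]
[0.456 0.31  0.031]
[0.5228 0.2398 0.028 ] [ 0.4842 -0.0824  0.02  ]
```

```bash
sed -i '/^s=least/,$d' head.py
cat >> head.py <<'E'
t=np.linspace(0,2*np.pi,90)
circ=lambda l:np.array([[x,.017*np.cos(k),.017*np.sin(k)] for k in t for x in (l,-.032)])
def ext(c,P): 
    p=np.array([proj(c,x) for x in P]); return p.min(0),p.max(0)
def res(q,w=1):
    R=Rm(q[3],q[4]);D=q[5:8]
    e=[proj(c,q[:3]+R@(l*D))-o for c,l,o,_ in obs]
    lo,_=ext(a,q[:3]+circ(-.05)@R.T); o=f(46,85,242,212); e.append(np.array([(lo-o)[0],(lo-o)[1]]))
    lo,hi=ext(b,q[:3]+circ(-.05)@R.T); o=f(110,0,332,86);o2=f(212,357,332,86); e.append(np.array([lo[0]-o[0],0])); e.append(hi-o2)
    return np.concatenate(e+[ (D-.97)*20])
s=least_squares(res,[.74,-.235,.3,-.18,.44,1,1,1],loss="soft_l1")
q=s.x;R=Rm(q[3],q[4]);print("head",q.round(4)); r=res(q)[:-3].reshape(-1,2)
print(r.round(1).tolist())
print("sd",np.sqrt(np.diag(np.linalg.inv(s.jac.T@s.jac))).round(4))
print("lens",(q[:3]-R[:,0]*.05).round(4),"focus",(q[:3]-R[:,0]*.19).round(4))
E
python3 head.py
```

```text
head [ 0.7392 -0.2356  0.3007 -0.1827  0.4278  0.9464  0.9693  0.8881]
[[-1.6, -1.1], [-0.1, 0.1], [0.5, -0.1], [0.3, -0.3], [-0.7, 0.8], [1.7, 0.2], [-0.7, -0.8], [-0.2, -1.1], [0.3, 0.4], [0.3, 0.7], [-0.4, 0.3], [-0.9, 0.0], [0.7, 0.4]]
sd [0.001  0.0011 0.0013 0.028  0.0305 0.0342 0.0323 0.0504]
lens [ 0.6945 -0.2273  0.28  ] focus [ 0.5692 -0.2042  0.2219]
```

Estimates:

| Item | Position (m) | Orientation |
|---|---|---|
| Tray | (0.484, -0.082) | yaw -0.159 |
| Tray tab | (0.469, -0.179) | – |
| Dock | (0.523, 0.240) | yaw 0.192 |
| Focus | (0.569, -0.204, 0.222) | camera yaw -0.18, pitch 0.43 |

I'll move above the tab first.

apply_moves(targets=[[0.2775,0.4415,-0.08,0,0,1.113,1],[0.2775,0.4415,-0.08,0,0,1.113,1],[0.2775,0.4415,-0.08,0,0,1.113,1],[0.2775,0.4415,-0.08,0,0,1.113,1],[0.2775,0.4415,-0.08,0,0,1.113,1],[0.2775,0.4415,-0.08,0,0,1.113,1],[0.2775,0.4415,-0.08,0,0,1.113,1],[0.2775,0.4415,-0.08,0,0,1.113,1],[0.2775,0.4415,-0.08,0,0,1.113,0],[0.2775,0.4415,-0.08,0,0,1.113,-0.2],[0.2775,0.4415,-0.08,0,0,1.113,-0.2],[0.2775,0.4415,-0.08,0,0,1.113,-0.2]], grip_force=15)

```text
time_s: 1.45
tcp_pos: [0.4551, -0.2012, 0.1629]
tool_rot: [3.141, 0.0, 1.411]
force: [0.5, -0.5, 1.1]
gripper_width: 0.72
finger_force: 0.0
```

apply_moves(targets=[[0,0,0,0,0,0,-0.2],[0,0,0,0,0,0,-0.2],[0,0,0,0,0,0,-0.2],[0,0,0,0,0,0,-0.2]])

```text
time_s: 1.78
tcp_pos: [0.4536, -0.2044, 0.163]
tool_rot: [-3.141, 0.001, 1.409]
force: [-0.4, -1.3, 0.3]
gripper_width: 0.418
finger_force: 0.0
```

apply_moves(targets=[[0.0151,0.0252,0,0,0,0.003,-0.2],[0.0151,0.0252,-0.04,0,0,0.003,-0.2],[0.0151,0.0252,-0.08,0,0,0.003,-0.2],[0.0151,0.0252,-0.08,0,0,0.003,-0.2],[0.0151,0.0252,-0.08,0,0,0.003,-0.2]])

```text
time_s: 2.2
tcp_pos: [0.4674, -0.1784, 0.082]
tool_rot: [-3.137, -0.0, 1.413]
force: [0.3, -0.0, 0.5]
gripper_width: 0.402
finger_force: 0.0
```

Run:
```python
from m import *
a=cap("scene");b=cap("top")
z=lambda i,x,y,w,h,k: cv2.resize(i["image"][y:y+h,x:x+w],None,fx=k,fy=k,interpolation=cv2.INTER_CUBIC)
cv2.imwrite("pics/c5.png",np.hstack([z(a,160,210,80,80,5),z(b,280,190,80,80,5)]))
p=robot.state()["tcp_pos"];print(p)
for c,x,y in((a,160,210),(b,280,190)):print((proj(c,p)-[x,y])*5,(proj(c,[.4687,-.1792,.048])-[x,y])*5)
```

```text
[ 0.47016325 -0.17889403  0.08469249]
[154.83049845 202.92712685] [156.93618908 251.63023077]
[234.0831161  167.33258817] [226.89569967 176.41023182]
```

View pics/c5.png

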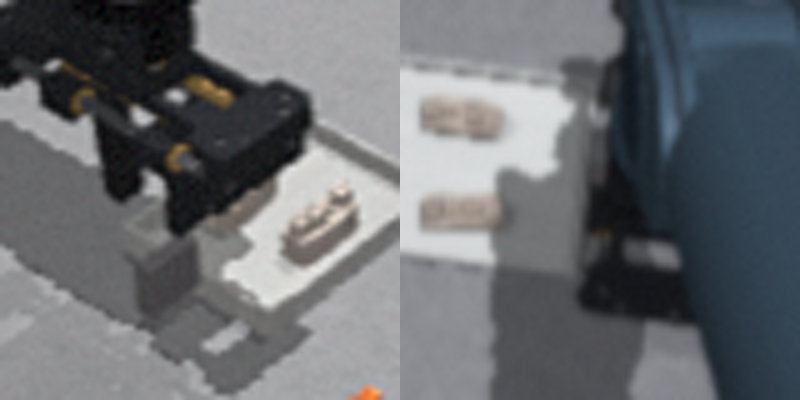

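The scene crop shows the fingertips at (120,195) and (180,230), straddling the tab, whose top is at (160,243). The alignment is good, so I'll descend and grip.

apply_moves(targets=[[0,0,-0.035,0,0,0,-0.2],[0,0,-0.069,0,0,0,-0.2],[0,0,-0.069,0,0,0,-0.2],[0,0,-0.069,0,0,0,-1],[0,0,-0.069,0,0,0,-1],[0,0,-0.069,0,0,0,-1],[0,0,-0.069,0,0,0,-1],[0,0,-0.069,0,0,0,-1],[0,0,-0.069,0,0,0,-1]], grip_force=20)

```text
time_s: 3.05
tcp_pos: [0.4703, -0.1783, 0.016]
tool_rot: [3.139, 0.001, 1.415]
force: [-3.4, -0.8, 12.2]
gripper_width: 0.135
finger_force: 20.0
```

apply_moves(targets=[[0.001,0.004,0,0,0,0.005,-1],[0.003,0.011,0,0,0,0.015,-1],[0.006,0.021,0,0,0,0.03,-1],[0.009,0.032,0,0,0,0.046,-1],[0.012,0.043,0,0,0,0.063,-1],[0.016,0.054,0,0,0,0.08,-1],[0.019,0.065,0,0,0,0.097,-1],[0.022,0.076,0,0,0,0.114,-1],[0.025,0.086,0,0,0,0.13,-1],[0.028,0.095,0,0,0,0.145,-1],[0.03,0.101,0,0,0,0.155,-1],[0.031,0.104,0,0,0,0.159,-1]])

```text
time_s: 4.05
tcp_pos: [0.502, -0.0762, 0.016]
tool_rot: [3.139, 0.004, 1.573]
force: [-2.0, -10.1, 11.3]
gripper_width: 0.132
finger_force: 19.9
```

apply_moves(targets=[[0.003,0.001,0,0,0,0.006,-1],[0.009,0.004,0,0,0,0.02,-1],[0.016,0.007,0,0,0,0.038,-1],[0.024,0.01,0,0,0,0.057,-1],[0.032,0.013,0,0,0,0.077,-1],[0.04,0.016,0,0,0,0.097,-1],[0.048,0.019,0,0,0,0.117,-1],[0.056,0.022,0,0,0,0.137,-1],[0.063,0.026,0,0,0,0.157,-1],[0.071,0.029,0,0,0,0.174,-1],[0.075,0.031,0,0,0,0.186,-1],[0.077,0.032,0,0,0,0.192,-1]])

```text
time_s: 5.05
tcp_pos: [0.5762, -0.044, 0.0156]
tool_rot: [-3.138, 0.003, 1.766]
force: [-9.4, -6.2, 14.4]
gripper_width: 0.133
finger_force: 20.1
```

```bash
cat > chk.py <<'E'
from m import *
b=cap("top");a=cap("scene");cv2.imwrite("pics/last_s.png",a["image"]);cv2.imwrite("pics/last_t.png",b["image"])
st=robot.state();print({k:np.round(st[k],3).tolist() for k in("time_s","q","tcp_pos","tool_rot","force","wrist_torque")})
E
python3 chk.py
python3 - <<'E'
import cv2,numpy as np
a=cv2.imread("pics/last_s.png");b=cv2.imread("pics/last_t.png")
z=lambda i,x,y,w,h,k: cv2.resize(i[y:y+h,x:x+w],None,fx=k,fy=k,interpolation=cv2.INTER_CUBIC)
cv2.imwrite("pics/c6.png",np.hstack([z(a,200,170,110,110,4)[:, :400],z(b,150,160,100,110,4)]))
E
```

```text
{'time_s': 5.15, 'q': [0.26, 0.77, -0.357, 1.825, 0.434, 0.627, -0.166], 'tcp_pos': [0.576, -0.044, 0.016], 'tool_rot': [-3.138, 0.003, 1.765], 'force': [-7.42, -3.695, 12.726], 'wrist_torque': [-0.952, 1.371, 0.284]}
```

View pics/c6.png

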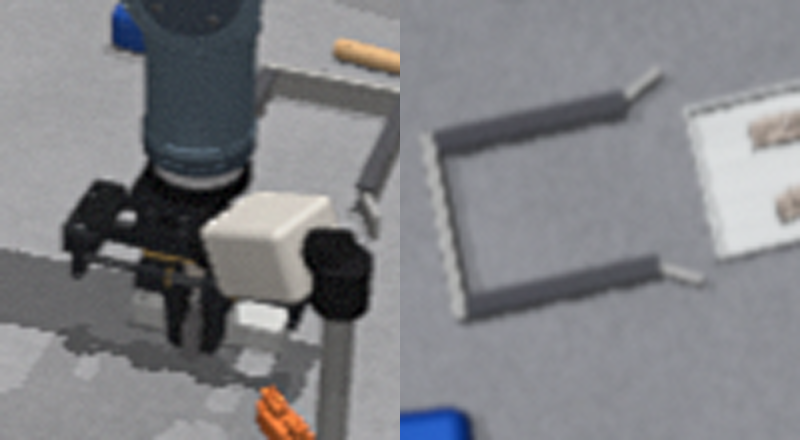

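The top view shows the tray front edge from (688,105) to (720,257), outside the flare tips at (660,70) and (703,280). It looks a few mm low in x, so I'll quantify that.

```bash
cat > rel.py <<'E'
from m import *
import sys
b=dict(cap("top"));b["image"]=cv2.imread("pics/last_t.png")
g=cv2.GaussianBlur(b["image"],(0,0),.6).mean(2)
W=lambda X,Y,z:onz(b,150+(X-400+.5)/4-.5,160+(Y+.5)/4-.5,z)
for n,p,z in [("stop1",(430,135),.031),("stop2",(462,318),.031),("tip1",(660,70),.028),("tip2",(703,280),.028),("tr1",(688,105),.02),("tr2",(720,257),.02),("lip1i",(443,155),.028),("lip1m",(630,112),.028),("lip2i",(465,295),.028),("lip2m",(656,255),.028)]: print(n,W(*p,z).round(4))
# edge profile lines perpendicular to the dock axis, at several dock y
yaw=.192;ax=np.array([np.cos(yaw),np.sin(yaw)]);ay=np.array([-ax[1],ax[0]]);D=np.array([.523,.240])
for y in(-.06,-.03,0,.03,.06):
    s=np.arange(-.095,.0951,.001); uv=np.array([proj(b,[*(D+ay*y+ax*t),.028]) for t in s]).astype(np.float32)
    v=cv2.remap(g.astype(np.float32),uv[:,0].reshape(1,-1),uv[:,1].reshape(1,-1),cv2.INTER_LINEAR)[0]
    d=np.gradient(v); 
    lo=s<0; 
    f=lambda m,sg:(s[m][np.argmax(sg*d[m])]*1000).round()
    print(y,"low: outer",f(lo,-1),"inner",f(lo,1),"high: inner",f(~lo,-1),"outer",f(~lo,1))
E
python3 rel.py
```

```text
stop1 [0.5816 0.3303 0.031 ]
stop2 [0.4404 0.3047 0.031 ]
tip1 [0.6286 0.1531 0.028 ]
tip2 [0.465 0.122 0.028]
tr1 [0.602  0.1324 0.02  ]
tr2 [0.4831 0.1093 0.02  ]
lip1i [0.5662 0.3208 0.028 ]
lip1m [0.5961 0.1766 0.028 ]
lip2i [0.458  0.3031 0.028 ]
lip2m [0.4849 0.1575 0.028 ]
-0.06 low: outer -72.0 inner -51.0 high: inner 54.0 outer 78.0
-0.03 low: outer -72.0 inner -53.0 high: inner 54.0 outer 77.0
0 low: outer -73.0 inner -53.0 high: inner 55.0 outer 78.0
0.03 low: outer -74.0 inner -53.0 high: inner 55.0 outer 77.0
0.06 low: outer -74.0 inner -53.0 high: inner 55.0 outer 78.0
```

apply_moves(targets=[[0.002,0.0005,0.0005,0,0,0.002,-1],[0.0045,0.002,0.0008,0,0,0.002,-1],[0.0045,0.006,0.0008,0,0,0.002,-1],[0.0035,0.013,0.0008,0,0,0.002,-1],[0.002,0.021,0.0008,0,0,0.002,-1],[0.0005,0.029,0.0008,0,0,0.002,-1],[-0.001,0.037,0.0008,0,0,0.002,-1],[-0.0025,0.044,0.0008,0,0,0.002,-1],[-0.004,0.05,0.0008,0,0,0.002,-1],[-0.005,0.054,0.0008,0,0,0.002,-1],[-0.0055,0.057,0.0008,0,0,0.002,-1]])

```text
time_s: 6.12
tcp_pos: [0.5732, 0.0149, 0.0159]
tool_rot: [3.139, 0.002, 1.768]
force: [0.6, -7.6, 6.3]
gripper_width: 0.136
finger_force: 20.0
```

```bash
python3 chk.py
cat > rel2.py <<'E'
from m import *
b=dict(cap("top"));b["image"]=cv2.imread("pics/last_t.png")
g=cv2.GaussianBlur(b["image"],(0,0),.6).mean(2).astype(np.float32)
yaw=.195;ax=np.array([np.cos(yaw),np.sin(yaw)]);ay=np.array([-ax[1],ax[0]]);D=np.array([.525,.2404])
p=robot.state()["tcp_pos"][:2]-D; print("tcp dock",p@ax,p@ay)
for x in(-.04,-.01,.01,.045):
    s=np.arange(-.14,.07,.001); uv=np.array([proj(b,[*(D+ay*t+ax*x),.02]) for t in s]).astype(np.float32)
    v=cv2.remap(g,uv[:,:1].T.copy(),uv[:,1:].T.copy(),cv2.INTER_LINEAR)[0]; d=np.gradient(v); k=np.argmin(d); print("front y at x",x,s[k].round(3),d[k])
for y in(-.105,-.095,-.085):
    s=np.arange(-.075,.0751,.001); uv=np.array([proj(b,[*(D+ay*y+ax*t),.02]) for t in s]).astype(np.float32)
    v=cv2.remap(g,uv[:,:1].T.copy(),uv[:,1:].T.copy(),cv2.INTER_LINEAR)[0]; d=np.gradient(v);print("sides",y,s[np.argmax(d)].round(3),s[np.argmin(d)].round(3))
E
python3 rel2.py
```

```text
{'time_s': 6.217, 'q': [0.157, 0.762, -0.353, 1.842, 0.431, 0.612, -0.266], 'tcp_pos': [0.573, 0.016, 0.016], 'tool_rot': [3.139, 0.001, 1.768], 'force': [-0.143, -3.745, 7.361], 'wrist_torque': [-0.986, -0.121, 0.08]}
tcp dock 0.0036381394134829153 -0.22992678954777426
front y at x -0.04 -0.06 -5.2096405
front y at x -0.01 -0.066 -4.9528046
front y at x 0.01 -0.068 -4.3111877
front y at x 0.045 -0.058 -4.6136093
sides -0.105 -0.055 0.056
sides -0.095 -0.057 0.055
sides -0.085 -0.057 0.054
```

apply_moves(targets=[[-0.001,0.004,0,0,0,0,-1],[-0.002,0.01,0,0,0,0,-1],[-0.004,0.02,0,0,0,0,-1],[-0.006,0.031,0,0,0,0,-1],[-0.008,0.042,0,0,0,0,-1],[-0.0105,0.054,0,0,0,0,-1],[-0.0125,0.065,0,0,0,0,-1],[-0.015,0.076,0,0,0,0,-1],[-0.017,0.087,0,0,0,0,-1],[-0.019,0.097,0,0,0,0,-1],[-0.0205,0.105,0,0,0,0,-1],[-0.0215,0.11,0,0,0,0,-1]])

```text
time_s: 7.27
tcp_pos: [0.5515, 0.1252, 0.0159]
tool_rot: [3.14, 0.002, 1.768]
force: [1.2, -7.5, 8.8]
gripper_width: 0.135
finger_force: 20.0
```

```bash
python3 chk.py; python3 rel2.py
```

```text
{'time_s': 7.367, 'q': [-0.048, 0.752, -0.343, 1.862, 0.422, 0.597, -0.46], 'tcp_pos': [0.551, 0.126, 0.016], 'tool_rot': [3.14, 0.0, 1.769], 'force': [1.775, -2.254, 7.214], 'wrist_torque': [-0.786, -0.121, 0.026]}
tcp dock 0.0036706226651404827 -0.11699603721246102
front y at x -0.04 0.043 -6.5231094
front y at x -0.01 0.044 -6.708008
front y at x 0.01 0.046 -5.0756836
front y at x 0.045 0.045 -5.958168
sides -0.105 -0.05 -0.075
sides -0.095 -0.043 -0.075
sides -0.085 -0.048 -0.023
```

apply_moves(targets=[[-0.001,0.004,0,0,0,0,-1],[-0.0015,0.008,0,0,0,0,-1],[-0.0025,0.012,0,0,0,0,-1],[-0.003,0.015,0,0,0,0,-1],[-0.0035,0.018,0,0,0,0,-1],[-0.004,0.02,0,0,0,0,-1],[-0.004,0.022,0,0,0,0,-1]])

```text
time_s: 8.0
tcp_pos: [0.5477, 0.1455, 0.0159]
tool_rot: [3.14, 0.003, 1.766]
force: [0.1, -9.1, 10.9]
gripper_width: 0.137
finger_force: 20.0
```

apply_moves(targets=[[-0.0005,0.002,0,0,0,0,-1],[-0.001,0.004,0,0,0,0,-1],[-0.001,0.006,0,0,0,0,-1],[-0.0015,0.008,0,0,0,0,-1],[-0.0015,0.008,0,0,0,0,-1]])

```text
time_s: 8.42
tcp_pos: [0.5473, 0.1469, 0.0158]
tool_rot: [-3.141, 0.011, 1.762]
force: [2.6, -22.1, 14.5]
gripper_width: 0.136
finger_force: 20.0
```

```bash
python3 chk.py; python3 rel2.py
```

```text
{'time_s': 8.517, 'q': [-0.099, 0.752, -0.332, 1.857, 0.423, 0.605, -0.509], 'tcp_pos': [0.547, 0.147, 0.016], 'tool_rot': [-3.141, 0.011, 1.762], 'force': [4.509, -21.988, 13.546], 'wrist_torque': [-4.444, -0.65, 0.176]}
tcp dock 0.0037955800976096203 -0.09605863383979792
front y at x -0.04 0.068 -8.930664
front y at x -0.01 0.068 -7.6211014
front y at x 0.01 0.068 -8.647789
front y at x 0.045 0.068 -9.049477
sides -0.105 -0.056 0.075
sides -0.095 -0.071 0.049
sides -0.085 -0.067 -0.075
```

The tray has hit the end stop: force is 22 N, and its front edge sits evenly at 0.068. I'll relax the push, open, rise straight up, and clear out to look at the models.

apply_moves(targets=[[0.0005,-0.004,0,0,0,0,-1],[0.001,-0.006,0,0,0,0,-1],[0.001,-0.006,0,0,0,0,-0.2],[0.001,-0.006,0,0,0,0,-0.2],[0.001,-0.006,0,0,0,0,-0.2],[0.001,-0.006,0,0,0,0,-0.2],[0.001,-0.006,0.02,0,0,0,-0.2],[0.001,-0.006,0.06,0,0,0,-0.2],[0.001,-0.006,0.1,0,0,0,0],[0.001,-0.036,0.12,0,0,0,0.5],[0.001,-0.066,0.12,0,0,0,0.5],[0.001,-0.096,0.12,0,0,0,0.5]])

```text
time_s: 9.57
tcp_pos: [0.5468, 0.0598, 0.1365]
tool_rot: [3.138, -0.0, 1.77]
force: [-0.4, -0.4, -0.5]
gripper_width: 0.681
finger_force: 0.0
```

```bash
python3 chk.py
cat > mod.py <<'E'
from m import *
b=dict(cap("top"));b["image"]=cv2.imread("pics/last_t.png")
a=dict(cap("scene"));a["image"]=cv2.imread("pics/last_s.png")
yaw=.195;ax=np.array([np.cos(yaw),np.sin(yaw)]);ay=np.array([-ax[1],ax[0]]);D=np.array([.525,.2404])
for c,n in((b,"t"),(a,"s")):
    I=c["image"].astype(int);d=I[:,:,2]-I[:,:,0];o=proj(c,[*D,.02])
    for th in (10,14):
      for i,s,ce,mm in comps((d>th)&(d<70),25):
        if np.linalg.norm(ce-o)<35:
            w=onz(c,*ce,.02)
            ys,xs=np.nonzero(mm);P=np.array([onz(c,u,v,.022)[:2]-D for u,v in zip(xs,ys)]);q=np.c_[P@ax,P@ay]
            e,V=np.linalg.eigh(np.cov(q.T));v=V[:,1]*np.sign(V[1,1])
            print(n,th,s[4],ce.round(1),"dock",((w[:2]-D)@ax).round(4),((w[:2]-D)@ay).round(4),"ext",q.min(0).round(3),q.max(0).round(3),"yaw rel",np.arctan2(-v[0],v[1]).round(3))
z=lambda i,x,y,w,h,k: cv2.resize(i[y:y+h,x:x+w],None,fx=k,fy=k,interpolation=cv2.INTER_CUBIC)
os_,ot=proj(a,[*D,.02]).astype(int),proj(b,[*D,.02]).astype(int)
cv2.imwrite("pics/c7.png",np.hstack([z(a["image"],os_[0]-40,os_[1]-40,80,80,5),z(b["image"],ot[0]-33,ot[1]-33,66,66,6)[:400,:400]]))
E
python3 mod.py
```

```text
{'time_s': 9.667, 'q': [0.145, 0.543, -0.426, 1.87, 0.309, 0.794, -0.256], 'tcp_pos': [0.546, 0.054, 0.135], 'tool_rot': [-3.141, 0.003, 1.761], 'force': [0.497, -0.854, -0.148], 'wrist_torque': [-0.012, -0.106, -0.049]}
t 10 95 [183.4 201.8] dock 0.0317 0.0046 ext [ 0.022 -0.019] [0.041 0.028] yaw rel -0.019
t 10 98 [189.3 219.2] dock -0.0256 -0.0027 ext [-0.037 -0.027] [-0.014  0.02 ] yaw rel 0.14
t 14 76 [183.8 201.8] dock 0.0312 0.0036 ext [ 0.023 -0.018] [0.04  0.026] yaw rel 0.013
t 14 82 [189.3 219.3] dock -0.0257 -0.0027 ext [-0.037 -0.025] [-0.016  0.019] yaw rel 0.164
s 10 42 [271.5 177.9] dock -0.0673 0.1559 ext [-0.094  0.14 ] [-0.041  0.167] yaw rel 1.511
s 10 50 [296.2 185.6] dock 0.0358 0.1342 ext [0.001 0.116] [0.068 0.162] yaw rel 1.451
s 10 75 [286.3 204.7] dock 0.0342 -0.0002 ext [ 0.023 -0.044] [0.046 0.041] yaw rel 0.094
s 10 347 [268.7 226.3] dock 0.0131 -0.1393 ext [-0.039 -0.223] [ 0.059 -0.09 ] yaw rel 0.402
s 14 38 [271.3 177.9] dock -0.0677 0.1551 ext [-0.092  0.14 ] [-0.042  0.165] yaw rel 1.482
s 14 45 [295.6 185.6] dock 0.0339 0.1329 ext [0.001 0.118] [0
[... 175 characters left out ...]
 [ 0.042 -0.09 ] yaw rel -0.725Traceback (most recent call last):
  File "mod.py", line 16, in <module>
    cv2.imwrite("pics/c7.png",np.hstack([z(a["image"],os_[0]-40,os_[1]-40,80,80,5),z(b["image"],ot[0]-33,ot[1]-33,66,66,6)[:400,:400]]))
                              ~~~~~~~~~^^^^^^^^^^^^^^^^^^^^^^^^^^^^^^^^^^^^^^^^^^^^^^^^^^^^^^^^^^^^^^^^^^^^^^^^^^^^^^^^^^^^^^^^^^^^^^^^
    return _nx.concatenate(arrs, 1, dtype=dtype, casting=casting)
           ~~~~~~~~~~~~~~~^^^^^^^^^^^^^^^^^^^^^^^^^^^^^^^^^^^^^^^
ValueError: all the input array dimensions except for the concatenation axis must match exactly, but along dimension 0, the array at index 0 has size 400 and the array at index 1 has size 396
```

```bash
sed -i 's/66,66,6)\[:400,:400\]/50,50,8)/; s/ot\[0\]-33,ot\[1\]-33/ot[0]-25,ot[1]-25/' mod.py; python3 mod.py >/dev/null; ls pics
```

```text
both.png
c1.png
c2.png
c3.png
c4.png
c5.png
c6.png
c7.png
last_s.png
last_t.png
s0.png
t0.png
```

View pics/c7.png

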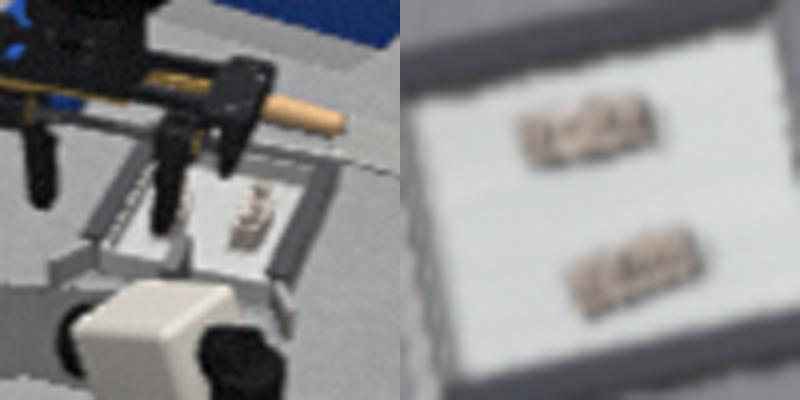

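The stump model stands in the tray at crop (590,130), parallel to the holder. The other stands at (635,270), slightly turned. I'll turn the gripper 90° and move above the stump model.

apply_moves(targets=[[0.0096,0.1965,0,0,0,1.57,0.5],[0.0096,0.1965,0,0,0,1.57,0.5],[0.0096,0.1965,0,0,0,1.57,0.5],[0.0096,0.1965,0,0,0,1.57,0.5],[0.0096,0.1965,0,0,0,1.57,0.5],[0.0096,0.1965,0,0,0,1.57,0.5],[0.0096,0.1965,0,0,0,1.57,0.5],[0.0096,0.1965,0,0,0,1.57,0.5],[0.0096,0.1965,0,0,0,1.57,0.5],[0.0096,0.1965,0,0,0,1.57,0.5],[0.0096,0.1965,0,0,0,1.57,0.5],[0.0096,0.1965,0,0,0,1.57,0.5]])

```text
time_s: 10.87
tcp_pos: [0.5546, 0.258, 0.1346]
tool_rot: [3.14, -0.0, -3.007]
force: [0.5, 0.2, -0.2]
gripper_width: 0.747
finger_force: 0.0
```

apply_moves(targets=[[0,0,0,0,0,0.12,0.5],[0,0,0,0,0,0.12,0.5],[0,0,0,0,0,0.12,0.5]])

```text
time_s: 11.12
tcp_pos: [0.5548, 0.2573, 0.1345]
tool_rot: [3.14, -0.001, -2.897]
force: [-0.2, 0.5, -0.3]
gripper_width: 0.751
finger_force: 0.0
```

Run:
```python
from m import *
st=[]
for i in range(4): cap("top"); s=robot.state(); st.append(np.r_[s["tcp_pos"],s["tool_rot"]]); q=s["q"]
print(np.round(st,4),q.round(2),s["time_s"])
```

```text
[[ 5.5500e-01  2.5710e-01  1.3460e-01  3.1407e+00 -3.0000e-04 -2.8977e+00]
 [ 5.5520e-01  2.5680e-01  1.3470e-01  3.1411e+00 -1.0000e-04 -2.8975e+00]
 [ 5.5530e-01  2.5660e-01  1.3470e-01  3.1414e+00  0.0000e+00 -2.8971e+00]
 [ 5.5530e-01  2.5640e-01  1.3470e-01  3.1416e+00  1.0000e-04 -2.8967e+00]] [ 0.04  0.74 -0.8   1.69  0.62  0.98  0.83] 11.3167
```

apply_moves(targets=[[0.0004,-0.006,0,0,0,-0.05,0.5],[0.0004,-0.006,-0.03,0,0,-0.05,0.5],[0.0004,-0.006,-0.065,0,0,-0.05,0.5],[0.0004,-0.006,-0.09,0,0,-0.05,0.5],[0.0004,-0.006,-0.105,0,0,-0.05,0.5],[0.0004,-0.006,-0.115,0,0,-0.05,0.5],[0.0004,-0.006,-0.121,0,0,-0.05,0.5],[0.0004,-0.006,-0.124,0,0,-0.05,0.5],[0.0004,-0.006,-0.126,0,0,-0.05,0.5],[0.0004,-0.006,-0.126,0,0,-0.05,0.5]])

```text
time_s: 12.15
tcp_pos: [0.5565, 0.2503, 0.0094]
tool_rot: [3.141, 0.001, -2.946]
force: [0.7, -0.3, 0.4]
gripper_width: 0.75
finger_force: 0.0
```

```bash
python3 chk.py
python3 - <<'E'
from m import *
a=cv2.imread("pics/last_s.png");b=cv2.imread("pics/last_t.png")
c=dict(cap("scene"));o=proj(c,[.556,.25,.02]).astype(int)
cv2.imwrite("pics/c8.png",cv2.resize(a[o[1]-40:o[1]+30,o[0]-45:o[0]+45],None,fx=8,fy=8,interpolation=cv2.INTER_CUBIC))
E
```

```text
{'time_s': 12.25, 'q': [-0.03, 0.901, -0.67, 1.727, 0.756, 0.788, 0.694], 'tcp_pos': [0.557, 0.25, 0.01], 'tool_rot': [3.141, 0.002, -2.946], 'force': [0.092, 0.577, 0.095], 'wrist_torque': [0.06, -0.128, -0.019]}
```

apply_moves(targets=[[0,0,-0.003,0,0,0,0.5],[0,0,-0.003,0,0,0,0.1],[0,0,-0.003,0,0,0,0],[0,0,-0.003,0,0,0,-0.2],[0,0,-0.003,0,0,0,-0.5],[0,0,-0.003,0,0,0,-1],[0,0,-0.003,0,0,0,-1],[0,0,-0.003,0,0,0,-1],[0,0,-0.003,0,0,0,-1]], grip_force=15)

```text
time_s: 13.05
tcp_pos: [0.5559, 0.25, 0.0057]
tool_rot: [3.142, -0.0, -2.945]
force: [0.6, -0.1, 0.9]
gripper_width: 0.567
finger_force: 15.0
```

The opening is 49.9 mm, so both flat ends are gripped. Lifting straight up.

Run:
```python
from m import *
for i in range(3): cap("top"); s=robot.state(); print(np.r_[s["tcp_pos"],s["tool_rot"],s["force"]].round(4))
```

```text
[ 0.5559  0.25    0.0057  3.1415  0.     -2.9454 -0.6624  0.1814  0.3516]
[ 5.5590e-01  2.5000e-01  5.7000e-03  3.1415e+00  1.0000e-04 -2.9453e+00
  6.3960e-01  1.7660e-01  1.3603e+00]
[ 0.5559  0.25    0.0057  3.1415  0.     -2.9453  0.3603  0.5368  0.3552]
```

apply_moves(targets=[[0,0,0.003,0,0,0,-1],[0,0,0.012,0,0,0,-1],[0,0,0.03,0,0,0,-1],[0,0,0.055,0,0,0,-1],[0,0,0.085,0,0,0,-1],[0,0,0.12,0,0,0,-1],[0,0,0.15,0,0,0,-1],[0,0,0.18,0,0,0,-1],[0,0,0.2,0,0,0,-1],[0,0,0.2,0,0,0,-1]], grip_force=25)

```text
time_s: 14.03
tcp_pos: [0.5579, 0.2517, 0.2112]
tool_rot: [3.14, 0.008, -2.945]
force: [1.2, 0.5, 0.4]
gripper_width: 0.564
finger_force: 25.0
```

```bash
python3 chk.py
python3 - <<'E'
from m import *
a=cv2.imread("pics/last_s.png");c=dict(cap("scene"));s=robot.state();p=s["tcp_pos"]
I=a.astype(int);d=I[:,:,2]-I[:,:,0]
R=Rot.from_euler("xyz",s["tool_rot"]).as_matrix();o=proj(c,p-R[:,2]*.012)
print("proj",o)
for i,t,ce,mm in comps((d>10)&(d<80)&(I.mean(2)>90),20):
    if np.linalg.norm(ce-o)<40: print(t,ce)
x,y=(o-[40,30]).astype(int); cv2.imwrite("pics/c9.png",cv2.resize(a[y:y+60,x:x+80],None,fx=8,fy=8,interpolation=cv2.INTER_CUBIC))
E
```

```text
{'time_s': 14.133, 'q': [0.083, 0.653, -0.846, 1.645, 0.539, 1.091, 0.85], 'tcp_pos': [0.556, 0.25, 0.207], 'tool_rot': [-3.141, 0.002, -2.945], 'force': [-0.553, -1.332, -1.954], 'wrist_torque': [-0.006, -0.171, -0.011]}
proj [289.17851638 153.9934359 ]
[283 179  23  10  72] [293.5        183.70833333]
```

```bash
cat > head2.py <<'E'
exec(open("head.py").read().split("s=least_squares")[0])
a["image"]=cv2.imread("pics/s0.png");b["image"]=cv2.imread("pics/t0.png")
def fit(c,p,q,sg=None):
    g=cv2.GaussianBlur(c["image"],(0,0),.7).mean(2).astype(np.float32)
    for it in range(2):
        t=(q-p)/np.linalg.norm(q-p);n=np.array([-t[1],t[0]]);pts=[]
        for k in np.linspace(.15,.85,25):
            m=p+(q-p)*k;s=np.arange(-2.5,2.51,.1);uv=(m+s[:,None]*n).astype(np.float32)
            v=cv2.remap(g,uv[:,:1].T.copy(),uv[:,1:].T.copy(),cv2.INTER_CUBIC)[0];d=np.abs(np.gradient(v))*np.exp(-s**2/4)
            w=d**3;pts.append(m+n*(w*s).sum()/w.sum())
        pts=np.array(pts);vx,vy,x0,y0=cv2.fitLine(pts.astype(np.float32),cv2.DIST_HUBER,0,.01,.01).ravel()
        t=np.array([vx,vy]);o=np.array([x0,y0]);p,q=o+t*((p-o)@t),o+t*((q-o)@t)
    return p,q
Sx={k:f(*v,242,212) for k,v in S.items()};Tx={k:f(*v,332,86) for k,v in T.items()}
E=[(a,Sx,"AB",1),(a,Sx,"CD",1),(a,Sx,"AD",0),(a,Sx,"BC",0),(a,Sx,"EF",0),(a,Sx,"AE",2),(a,Sx,"DF",2),(b,Tx,"AB",1),(b,Tx,"CD",1),(b,Tx,"AD",0),(b,Tx,"BC",0)]
N=[]
for c,P,e,axn in E:
    p,q=fit(c,P[e[0]],P[e[1]]); n=np.cross(ray(c,*p)[1],ray(c,*q)[1]); N.append((n/np.linalg.norm(n),axn,e))
ff=lambda q:[n@Rm(*q)[:,k] for n,k,_ in N]
s=least_squares(ff,[-.18,.43],loss="soft_l1",f_scale=.02);print(s.x.round(4),dict((e+("s" if i<7 else "t"),round(r,3)) for i,((n,k,e),r) in enumerate(zip(N,ff(s.x)))))
print("sd",np.sqrt(np.diag(np.linalg.inv(s.jac.T@s.jac)))*np.std(s.fun))
E
python3 head2.py
```

```text
[-0.1805  0.3992] {'ABs': np.float64(-0.002), 'CDs': np.float64(-0.002), 'ADs': np.float64(0.021), 'BCs': np.float64(-0.018), 'EFs': np.float64(0.005), 'AEs': np.float64(-0.007), 'DFs': np.float64(0.017), 'ABt': np.float64(0.017), 'CDt': np.float64(0.028), 'ADt': np.float64(0.008), 'BCt': np.float64(-0.007)}
sd [0.00734638 0.01054745]
```

```bash
cat > tgt.py <<'E'
exec(open("head.py").read().split("s=least_squares")[0].replace('l*0.985','l'))
exec(open("head.py").read().split("obs[")[0].split("zzz")[-1].split("t=np.linspace")[1].join(["t=np.linspace",""]).split("s=least_squares")[0]) if 0 else None
src=open("head.py").read();i=src.index("t=np.linspace");j=src.index("s=least_squares");exec(src[i:j])
YAW,P=-.1805,.407
s=least_squares(lambda x:res(np.r_[x[:3],YAW,P,x[3:]]),[.74,-.235,.3,.95,.95,.95],loss="soft_l1")
R=Rm(YAW,P);c0=s.x[:3];foc=c0-R[:,0]*.19
if __name__=="__main__":
    print("centre",c0.round(4),s.x[3:].round(3),"focus",foc.round(4))
    st=robot.state();tcp=foc+R@np.array([-.0115,0,-.0123])
    Rt=Rot.from_euler("xyz",st["tool_rot"]).as_matrix(); tgt=R@np.diag([-1,1,-1])
    print("tcp tgt",tcp.round(4),"shift",(tcp-st["tcp_pos"]).round(4),"rotvec",Rot.from_matrix(tgt@Rt.T).as_rotvec().round(4),"now",st["tcp_pos"].round(4),st["time_s"])
E
python3 tgt.py
```

```text
centre [ 0.739  -0.2355  0.3005] [0.94  0.967 0.895] focus [ 0.5674 -0.2041  0.2253]
tcp tgt [ 0.5618 -0.2031  0.2094] shift [ 0.0065 -0.4526  0.005 ] rotvec [ 0.0038 -0.4116 -0.3715] now [0.5553 0.2495 0.2044] 14.3833
```

apply_moves(targets=[[0,-0.012,0.002,0,-0.01,-0.01,-1],[0,-0.035,0.004,0,-0.03,-0.03,-1],[0.001,-0.065,0.005,0,-0.06,-0.055,-1],[0.001,-0.095,0.005,0,-0.09,-0.08,-1],[0.002,-0.125,0.005,0,-0.12,-0.11,-1],[0.002,-0.155,0.005,0,-0.15,-0.135,-1],[0.003,-0.185,0.005,0,-0.18,-0.16,-1],[0.003,-0.215,0.005,0,-0.21,-0.19,-1],[0.004,-0.245,0.005,0,-0.24,-0.215,-1],[0.004,-0.275,0.005,0,-0.27,-0.24,-1],[0.005,-0.305,0.005,0.001,-0.3,-0.27,-1],[0.005,-0.33,0.005,0.001,-0.325,-0.293,-1]], grip_force=25)

```text
time_s: 15.38
tcp_pos: [0.5598, -0.0834, 0.2104]
tool_rot: [-3.125, 0.324, 3.041]
force: [-0.7, 0.3, -1.2]
gripper_width: 0.562
finger_force: 25.0
```

```bash
python3 chk.py; python3 tgt.py
```

```text
{'time_s': 15.483, 'q': [0.686, 0.379, -0.756, 2.029, 0.583, 0.578, 1.017], 'tcp_pos': [0.559, -0.086, 0.21], 'tool_rot': [-3.123, 0.322, 3.037], 'force': [0.909, -1.051, -0.643], 'wrist_torque': [0.122, 0.157, -0.029]}
centre [ 0.739  -0.2355  0.3005] [0.94  0.967 0.895] focus [ 0.5674 -0.2041  0.2253]
tcp tgt [ 0.5618 -0.2031  0.2094] shift [ 0.0016 -0.1221 -0.001 ] rotvec [ 0.0026 -0.0853 -0.0763] now [ 0.5602 -0.081   0.2105] 15.5833
```

apply_moves(targets=[[0.0005,-0.02,-0.0002,0,-0.014,-0.012,-1],[0.001,-0.042,-0.0004,0,-0.03,-0.026,-1],[0.002,-0.064,-0.0006,0.001,-0.045,-0.04,-1],[0.0025,-0.084,-0.0008,0.002,-0.059,-0.052,-1],[0.003,-0.102,-0.001,0.002,-0.072,-0.063,-1],[0.0035,-0.115,-0.001,0.0026,-0.081,-0.072,-1],[0.0036,-0.122,-0.001,0.0026,-0.0853,-0.0763,-1],[0.0036,-0.122,-0.001,0.0026,-0.0853,-0.0763,-1],[0.0036,-0.122,-0.001,0.0026,-0.0853,-0.0763,-1]])

```text
time_s: 16.33
tcp_pos: [0.5648, -0.2009, 0.2098]
tool_rot: [3.141, 0.408, 2.964]
force: [0.1, -0.3, -1.8]
gripper_width: 0.561
finger_force: 25.0
```

```bash
python3 chk.py
cat > fin.py <<'E'
exec(open("tgt.py").read().split("if __name__")[0])
a["image"]=cv2.imread("pics/last_s.png");b["image"]=cv2.imread("pics/last_t.png")
box=np.array([[x,y,z] for x in(-.009,.0115) for y in(-.025,.025) for z in(0,.031)])-[.0115,0,.015]
out=[]
for c,n in((a,"s"),(b,"t")):
    I=c["image"].astype(int);d=I[:,:,2]-I[:,:,0];o=proj(c,foc);pr=np.array([proj(c,foc+R@x) for x in box])
    print(n,"focus px",o.round(1),"expected bbox",pr.min(0).round(1),pr.max(0).round(1))
    for i,t,ce,mm in comps((d>10)&(d<90)&(I.mean(2)>70),15):
        if np.linalg.norm(ce-o)<35: print("  ",t,ce.round(1))
    x,y=(o-[25,25]).astype(int);im=cv2.resize(c["image"][y:y+50,x:x+50],None,fx=8,fy=8,interpolation=cv2.INTER_CUBIC)
    im=(255*(im/255.)**.7).astype(np.uint8)
    out.append(im);print("   crop origin",x,y)
cv2.imwrite("pics/c10.png",np.hstack(out))
for r in range(2): st=robot.state();print(st["tcp_pos"].round(4))
E
python3 tgt.py; python3 fin.py
```

```text
{'time_s': 16.433, 'q': [0.903, 0.412, -0.742, 2.015, 0.565, 0.459, 1.19], 'tcp_pos': [0.565, -0.2, 0.21], 'tool_rot': [3.141, 0.408, 2.965], 'force': [-0.561, 0.469, 0.405], 'wrist_torque': [0.131, 0.235, 0.001]}
centre [ 0.739  -0.2355  0.3005] [0.94  0.967 0.895] focus [ 0.5674 -0.2041  0.2253]
tcp tgt [ 0.5618 -0.2031  0.2094] shift [-0.0031 -0.0024 -0.0004] rotvec [-0.0002  0.0008 -0.0039] now [ 0.5649 -0.2007  0.2099] 16.5333
s focus px [212.5 226.2] expected bbox [197.9 215.6] [221.4 236.4]
   [189 193  25  16  56] [199.5 201. ]
   [190 210   5   6  16] [192.2 212.1]
   [204 217  18  19 196] [213.  226.2]
   crop origin 187 201
t focus px [341.3 181.3] expected bbox [330.2 178.8] [351.2 191.5]
   [332 174  11   6  26] [337.6 176.7]
   crop origin 316 156
[ 0.5648 -0.2012  0.2098]
[ 0.5648 -0.2012  0.2098]
```

View pics/c10.png

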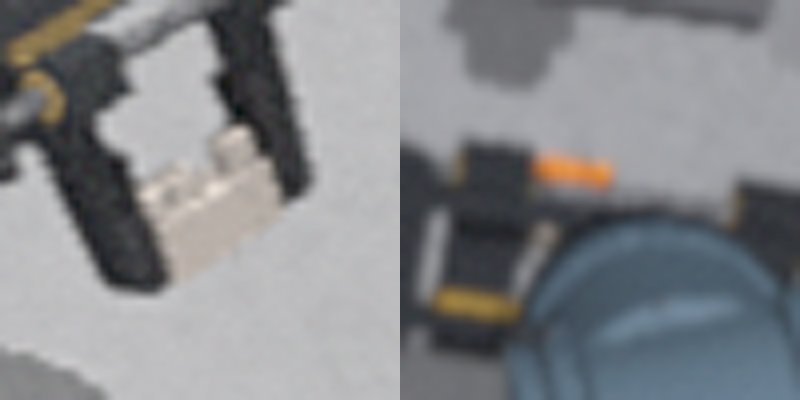

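The stump model is held with its cheek side toward the lens. The scene crop shows the cheek face from (170,285) to (285,195), with the gap at the third tooth. I'll compare the base corners with the predicted pixels.

```bash
cat >> fin.py <<'E'
print("pred crop px (scene), at focus | at measured tcp")
tcp=robot.state()["tcp_pos"];ch=tcp-R@np.array([-.0115,0,-.0123])
for n,l in dict(botL=(-.0015,-.025,-.015),botR=(-.0015,.025,-.015),topL=(-.0015,-.025,.005),topR=(-.0015,.025,.005),mid=(0,0,0),botmid=(0,0,-.015),topmid=(0,0,.005)).items():
    print(n,*[(((proj(a,x+R@np.array(l))+.5-[187,201])*8-.5).round(0)) for x in(foc,ch)])
E
python3 fin.py | tail -8
python3 - <<'E'
from m import *
I=cv2.imread("pics/last_s.png").astype(int)
np.set_printoptions(linewidth=220)
print((I[:,:,2]-I[:,:,0])[216:238,202:226])
E
```

```text
pred crop px (scene), at focus | at measured tcp
botL [162. 286.] [173. 286.]
botR [276. 211.] [286. 211.]
topL [141. 228.] [151. 228.]
topR [256. 154.] [266. 154.]
mid [207. 205.] [218. 205.]
botmid [223. 248.] [233. 248.]
topmid [202. 191.] [213. 191.]
[[-2 -4 -2 -3 -2 -3 -2 -2 -3 -1 -2 -2 -3 -2  8  5  2 -2  0 -1  0 -2 -3 -1]
 [-3 -1 -2  0 -4 -2 -1 -2 -1 -3 -4 -4  2 17 22 20  9  3 -2 -4 -1 -3 -2 -2]
 [-3 -2 -1  0 -3 -3 -2 -4 -3 -4  0  9 16 22 22 18 11 -1  0 -5 -2 -2 -6 -3]
 [-3 -3 -1 -2 -2 -2 -2 -2 -2 -1  0  9 19 19 16 17 14  6 -1 -3  0 -1 -2 -3]
 [-1 -1 -2 -2 -3 -4 -1 -1 -4 -2 -2  6 15 17 16 17 13  9  4  0 -2  1 -5 -1]
 [ 2 -2 -3 -2 -4 -1  5 10  8 -1 -1  6 11 12 16 16 16 17 14  8 -3 -3 -2 -3]
 [-2 -2 -4 -3  2 10 17 19 16  7 14 15 14 15 19 19 19 18 15  6 -3 -5 -4 -2]
 [-1 -1  1  3 12 18 23 20 18 15 19 20 21 20 19 19 18 20 17  7 -2 -1 -2 -1]
 [-1  4  9 18 24 19 16 19 20 19 19 26 24 22 18 17 18 20 20 15  3 -2 -2 -1]
 [ 0  3 17 25 22 15 14 17 16 16 21 24 21 20 17 18 16 18 18 17  5 -2  0 -2]
 [-3 -1  9 14 20 18 16 18 22 22 22 17 19 19 20 21 20 18 18 17  7 -3 -3 -1]
 [-1 -4  7 15 18 18 18 20 19 20 19 17 20 18 19 20 18 18 17 21 10 -6 -3  0]
 [-3 -4  1  5 14 20 21 19 21 18 18 19 19 20 18 19 19 19 18 12  1 -4 -4 -5]
 [-4 -3 -3  4 13 19 20 21 17 19 20 19 19 19 21 18 19 17  7 -1 -3 -1 -2 -5]
 [-3 -3 -3  1  8 15 20 19 18 17 20 18 18 18 19 19 16  3 -3 -3 -1 -3 -2 -1]
 [-4 -4 -1 -1  5 15 18 19 20 20 18 18 20 19 15  5  0 -1 -3 -3 -2 -1 -3 -3]
 [-5 -5 -4 -4  2 11 17 19 18 20 20 18 21 17  5 -1 -2 -3 -3 -1 -1 -2 -3 -3]
 [-5 -6 -5 -2 -1  9 14 21 18 22 20 13  6  0 -2 -1 -1 -3 -4 -1 -1 -2 -2 -1]
 [ 0 -2 -3 -2 -3  3 17 20 21 19 16  5 -1 -4 -1 -2 -4 -1 -4 -4 -3 -3 -2 -2]
 [-4 -6 -4 -2  1  3 14 18 16  5 -2 -1 -2 -2 -3 -2 -3  0 -3 -3 -2 -3 -1 -3]
 [ 0 -4 -3 -6 -4  0  6 10  5 -3 -2 -3 -1 -1 -1 -1 -2 -1 -2 -3 -4 -1 -2  0]
 [-3  0 -2 -4 -2 -1 -1 -1 -3 -3 -3 -2 -2 -1 -2 -2 -1 -3 -2 -3 -3 -3 -2 -3]]
```

The observed base corners match the pose predicted from the TCP, so the grasp is centred. Only a small shift toward the focus is left.

apply_moves(targets=[[-0.0013,-0.0012,0,0,0,-0.002,-1],[-0.0026,-0.0024,-0.0003,0,0,-0.004,-1],[-0.0026,-0.0024,-0.0003,0,0,-0.004,-1],[-0.0026,-0.0024,-0.0003,0,0,-0.004,-1],[-0.0026,-0.0024,-0.0003,0,0,-0.004,-1],[-0.0026,-0.0024,-0.0003,0,0,-0.004,-1],[-0.0026,-0.0024,-0.0003,0,0,-0.004,-1],[-0.0026,-0.0024,-0.0003,0,0,-0.004,-1]])

```text
time_s: 17.4
tcp_pos: [0.562, -0.2044, 0.2094]
tool_rot: [3.141, 0.408, 2.959]
force: [-0.5, 0.1, -0.9]
gripper_width: 0.566
finger_force: 25.0
```

```bash
python3 chk.py; python3 tgt.py; python3 mod.py | grep '^t'
python3 - <<'E'
from m import *
# tray still home? head unchanged in the scene view?
i=cv2.imread("pics/s0.png").astype(int);j=cv2.imread("pics/last_s.png").astype(int)
print("head diff",np.abs(i-j)[218:245,258:300].mean())
E
python3 rel2.py
```

```text
{'time_s': 17.5, 'q': [0.911, 0.41, -0.741, 2.018, 0.563, 0.456, 1.192], 'tcp_pos': [0.562, -0.204, 0.209], 'tool_rot': [3.142, 0.408, 2.959], 'force': [-0.052, -0.173, -1.326], 'wrist_torque': [0.123, 0.247, 0.043]}
centre [ 0.739  -0.2355  0.3005] [0.94  0.967 0.895] focus [ 0.5674 -0.2041  0.2253]
tcp tgt [ 0.5618 -0.2031  0.2094] shift [-0.0002  0.0013  0.0001] rotvec [0.     0.0006 0.0021] now [ 0.5619 -0.2044  0.2094] 17.6
t 10 100 [189.4 219.2] dock -0.0254 -0.0028 ext [-0.037 -0.027] [-0.014  0.02 ] yaw rel 0.143
t 14 85 [189.3 219.3] dock -0.0256 -0.0027 ext [-0.037 -0.025] [-0.015  0.02 ] yaw rel 0.156
head diff 9.253674309229865
tcp dock -0.04993993921700943 -0.44359011058337144
front y at x -0.04 0.068 -8.261726
front y at x -0.01 0.068 -7.7304688
front y at x 0.01 0.068 -9.362953
front y at x 0.045 0.068 -9.274902
sides -0.105 0.005 -0.008
sides -0.095 0.004 -0.006
sides -0.085 0.003 -0.007
```

```bash
python3 - <<'E'
from m import *
i=cv2.imread("pics/s0.png");j=cv2.imread("pics/last_s.png")
t=i[219:243,254:282];r=cv2.matchTemplate(j[210:255,245:295],t,cv2.TM_CCOEFF_NORMED);print(cv2.minMaxLoc(r),"expect (9,9)")
E
python3 -c "
from workcell import robot
print(robot.close_job())"
```

```text
(-0.39179351925849915, 0.9989292621612549, (4, 21), (9, 9)) expect (9,9)
the job is handed in; nothing more can be done
None
```

I've handed in the job at about 17.6 s. The tray is home against the end stop with the whole model still standing in it. The stump model is held still at my estimate of the focus point, to about 1–3 mm and 1°, with its cheek side to the lens. The camera head was not moved; I did not re-check the other things on the bench.

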